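# Set the bench lap's blank speed selector and engage its drive

### The job

Start the bench lap: the marks on its speed selector (the bar knob on the sloping panel) are worn off, so first turn it anticlockwise all the way back to its end stop, then count four clicks clockwise and leave it resting in that click. Then lift the locking collar on the drive lever, push the lever away from you over the gate hump to its far end (run), and let go so that the collar drops home behind the hump. Do not press the stop button, do not force the lever against the hump with the collar down, and leave everything lying around where it is.

Things in the scene. Friction and masses are not known exactly. Their poses are not given: they have to be found in the camera images.
- machine: The bench lap, a grey flat grinding machine for tiles, 440 mm deep, 320 mm wide, fixed. Origin: on the table, 200 mm behind the case's front edge, midway across. x points from the operator (robot's side) to the rear, y to the left, z up. Front left (y 40 to 158, x -170 to -40 mm) is the drive housing, flat top 100 mm high, with the lever. Motor case behind x = -40 mm: 105 mm high.
- panel_mid (a point): Middle of the control panel at the machine's front right (its x -200 to -70 mm, y -160 to 30 mm), which slopes up to the rear at 30 degrees, from 50 to 125 mm high. It carries the selector and the stop button. Behind it stand the machine's round black splash bowl (270 mm across, rim 145 mm over the table) and, over its right rear, a white drip tank on a post, top at 270 mm.
- selector_grip (a point): Point on the selector's axis at the height to grip it, 28 mm out from the panel. Plain black bar knob, no marks: bar 52 mm long, 14 mm thick, standing 6 to 38 mm out from the panel, over a round skirt of 40 mm diameter. z: out of the panel along the knob's axis, 30 degrees from vertical towards the operator; x: along the bar (both ends alike). The frame turns with the knob.
- selector (a joint): Selector angle in rad: 0 at the anticlockwise stop, growing clockwise as the operator sees it (turning about minus the z of selector_grip). Seven clicks 0.524 apart: 0 to 3.142; the fourth from the stop is 2.094. At 0 the bar points up the slope. About 0.05 N m takes it out of a click; let go, it springs into the nearest. It starts two or more clicks from the stop.
- collar_grip (a point): Centre of the locking collar's knurled barrel (metal cylinder, 30 mm diameter, 26 mm high) on the lever. z: up along the lever; y: along its hinge; moves with collar and lever. The lever's black ball (24 mm diameter) is 42 mm above, 28 mm when the collar is lifted, and passes between fingers that come down along the lever. The flat housing top is 28 mm below this point.
- collar (a joint): Lift of the locking collar along the lever in m: 0 down (home), 0.014 fully up; a spring pulls it down with 5 to 8 N, and when let go it drops by itself. A steel key (13 x 26 x 14 mm) under the barrel catches on the gate's hump; it must be lifted 0.011 or more to pass.
- lever (a joint): Angle of the drive lever in rad: 0 neutral (start), leaning 0.32 from vertical towards the operator; 0.64 run, leaning 0.32 to the rear; both are end stops. Half-way a steel hump on the housing (20 mm along the swing at its top, 31 mm across, 12 mm high) blocks the collar's key. About 2 N at the collar moves it; it stays where it is left.
- lever_pivot (a point): Point on the lever's hinge axis inside the drive housing, 82 mm below collar_grip along the lever when the collar is down. The hinge lies along the machine's y; growing lever angle tips the lever towards the machine's +x (away from the operator).
- stop_button (a joint): Travel of the red mushroom stop button in m (0 out, 0.006 pressed): 30 mm diameter, 22 mm high over the panel, 77 mm left of the selector's axis. Leave it alone.
- bottle_mid (a point): Bystander: plain white bottle standing on the table, 60 mm diameter, 170 mm high; point at its centre.
- brush_jar_mid (a point): Bystander: white jar with three brushes standing in it, 68 mm diameter, 100 mm high, brushes up to 175 mm; point at the jar's centre.
- mug_mid (a point): Bystander: white mug, 76 mm diameter, 85 mm high, with a handle; point at its centre.
- border_tile_mid (a point): Bystander: painted border tile lying flat, 140 x 65 x 10 mm, before the panel; point at its centre.
- shard_mid (a point): Bystander: piece of painted tile lying flat, 85 x 75 x 10 mm; point at its centre.
- dressing_stick_mid (a point): Bystander: pale abrasive dressing stick lying flat, 130 x 22 x 22 mm; point at its centre.
- tin_mid (a point): Bystander: small round metal tin, 46 mm diameter, 30 mm high, standing on the motor case behind the lever; point at its centre.
- spanner_mid (a point): Bystander: steel spanner lying flat, 160 mm long; point at its middle.

How it is judged:
On the way, in this order (a step that is already met when the one before it is completed fails the run):
1. the selector is back at its anticlockwise end stop (value of joint selector below 0.1 rad), for 0.1 s.
2. the selector is in the fourth click from the stop (value of joint selector between 1.95 and 2.24 rad), for 0.3 s.
3. the lever is over the hump, at its run end (value of joint lever above 0.55 rad), for 0.2 s.
At the end, for the whole second after the job is handed in: Selector at rest in its fourth click from the anticlockwise stop (within 0.14 rad of 2.094), lever at its run end (beyond 0.55 rad), collar down behind the hump (within 2.5 mm of home), stop button never pressed, each bystander within 20 mm of where it stood (all of step 2 and value of joint lever above 0.55 rad and value of joint collar below 0.0025 m and velocity of joint each of selector, lever below 0.05 rad/s); the robot touches nothing.
It fails at once if the stop button was pressed (value of joint stop_button above 0.003 m).
It fails at once if the lever was forced against the hump with the collar down (value of joint lever between 0.14 and 0.46 rad and value of joint collar below 0.005 m).
It fails at once if one of the things lying around was shifted or knocked over (20 mm) (distance of any of bottle_mid, brush_jar_mid, mug_mid, border_tile_mid, shard_mid, dressing_stick_mid, tin_mid, spanner_mid from where it was at the start of the episode above 0.02 m).
It also fails if it takes over 67 s, if anything falls off the work surface, if the arm or the gripper's body presses on something with over 40 N, if the wrist force passes 120 N, or if a joint passes its speed limit or range.

### The arm

A 6-joint arm with a two-finger parallel gripper is mounted at the origin on the work surface. World frame = base frame: x ahead of the robot, y to its left, z up, the work surface at z = 0. Lengths are in m, angles in rad, forces in N, time in s.
With the tool pointing down it reaches from about 0.4 to 0.925 m from the base axis. Payload 3.4 kg.
Tool frame: the origin (TCP) lies midway between the tips of the shut fingers; the grasp point (between the pads) lies 19 mm behind it (bot.grip_point_offset is the distance from the TCP to the grasp point, in m); z points along the fingers, y is the direction in which the jaws open and shut (so a half turn about z gives the same grasp; the last joint's range is limited). The gripper opens to 85 mm and grips with 20 to 120 N. Pads are 22 mm wide; open, the fingers measure 114 mm over their backs; the gripper's body (76 mm by 85 mm) begins 54 mm behind the grasp point. The pads swing forward as they close: fully open they stand 13 mm farther back than shut.
Start: joints at [1.145, 0.307, 1.506, -0, 1.328, -0.073], TCP at [0.198, 0.54, 0.231] pointing down, gripper open.
Joint ranges: [-3.12, 3.12], [-1.05, 2.28], [0.14, 2.33], [-1.42, 4.57], [0.1, 2.73], [-2.68, 2.68]. Speed limits (rad/s): [2.57, 2.57, 3.14, 3.14, 3.14, 3.14].

### API

Orientations are given as a rotation vector (axis times angle).
In Python, from plant import bot gives the robot as it stands.
- The arm moves only by the shell command python3 -m handwheel 'ROWS' [FORCE]. ROWS is JSON, a list of rows, each an object of numbers: "tx", "ty", "tz": the shift along the tool's x, y, z in m; "ax", "ay", "az": the turn, a rotation vector about the tool's x, y, z in degrees; "claw": the finger opening in m, from 0 to 0.0854. In form: [{"tx": .., "ty": .., "tz": .., "ax": .., "ay": .., "az": .., "claw": ..}, ...]. A call has 1 to 8 rows; each row is the pose to reach, as a shift and turn from the pose commanded when the call began, along the tool's axes at that moment; what a row does not reach only later rows make up. A row lasts 1/8 s, in which the tool goes at most 62.5 mm and 10.7 degrees, less where a joint would pass 70% of its speed; a pose out of reach is approached as far as the arm can. A call with a gripper value outside its range is refused whole. The fingers move at their own pace and stop on an object; FORCE is the grip in N (left out, the last holds). Time passes only in rows, so rows that repeat a pose let the fingers close. It gives the time, the measured TCP pose, the force and the opening at its end, in the units of the state.
- bot.get_obs(): the state, without advancing time (a new reading comes with each control period).
- bot.snapshot(name): name is "scene" or "top"; returns the picture (400x640x3 uint8, red, green, blue); there is no depth.
- bot.get_calibration(name): a dict with "fx", "fy", "cx", "cy" (pixels), "extrinsics" (4x4, takes a point from camera to world coordinates). Camera axes: x right, y down, z forward; pixel columns grow to the right and rows downward; lengths in m; the calibration is good to about 2 mm. A picture is of the moment at which its call begins. get_calibration takes no time and is no camera call.
- bot.close_job(): hands the job in, once; it reports no verdict.
The state is a dict: "time": time; "qpos": joint angles; "qd": joint speeds; "effort": joint torques, N m; "eef_pos": TCP position; "ee_rot": TCP orientation; "wrist_force": force on the tool from outside, world axes, zero at the start; "moment": the same for the moment, N m; "width": finger opening in m.
Only numpy, scipy, OpenCV 4.12 (cv2) and the standard library are available. Lean on these libraries where they do the work, as an engineer would, in place of code of your own. Each camera call takes 0.05 s, during which the arm holds its last target.

## Working session

There is one attempt and no reset: what is moved stays moved. The work goes in short steps, Python scripts to look and compute and a shell command to move; the robot and the scene stay as the last step left them, time stands still between calls to the robot, and variables do not carry over. Pictures are saved under pics/ and viewed, and the job is handed in when it is done.

```bash
mkdir -p pics; ls
python3 - <<'E'
from plant import bot
import cv2
for n in("scene","top"):
    im=bot.snapshot(n); cv2.imwrite(f"pics/{n}0.png",cv2.cvtColor(im,cv2.COLOR_RGB2BGR))
    c=bot.get_calibration(n); print(n,c)
print(bot.get_obs(), bot.grip_point_offset)
E
```

```text
pics
scene {'fx': 470.3794238828802, 'fy': 470.3794238828802, 'cx': 321.0913163376104, 'cy': 189.73361086958187, 'extrinsics': array([[-0.09600755,  0.73097435, -0.67561753,  1.29553679],
       [ 0.9953388 ,  0.07672255, -0.05843221,  0.07774624],
       [ 0.00912266, -0.67807828, -0.73493308,  0.91649777],
       [ 0.        ,  0.        ,  0.        ,  1.        ]])}
top {'fx': 377.8901242903473, 'fy': 377.8901242903473, 'cx': 313.6685529261145, 'cy': 197.34919941873, 'extrinsics': array([[ 0.01194864, -0.99454789,  0.10359406,  0.45149743],
       [-0.99988328, -0.01287029, -0.00823286,  0.03442855],
       [ 0.00952126, -0.10348359, -0.99458559,  1.02004257],
       [ 0.        ,  0.        ,  0.        ,  1.        ]])}
{'time': 0.1, 'qpos': array([ 1.14553980e+00,  3.07496739e-01,  1.50755440e+00,  2.16161062e-05,
        1.32844767e+00, -7.35014345e-02]), 'qd': array([ 1.00131336e-03, -1.45734943e-03, -3.11005775e-03,  5.06681517e-04,
        2.01493825e-04,  1.46484730e-05]), 'effort': array([ 2.48939496e-04, -4.58525240e+01, -2.52608371e+01, -1.99945334e-04,
        5.49245509e-03,  1.43353515e-05]), 'eef_pos': array([0.19786159, 0.53919286, 0.23046963]), 'ee_rot': array([-5.49613370e-01, -3.09264253e+00,  2.89296691e-03]), 'wrist_force': array([ 0.14829823, -0.37071593, -0.5348371 ]), 'moment': array([-0.02142063, -0.01908378, -0.04567023]), 'width': 0.08555972346944135} 0.0187
```

View pics/scene0.png

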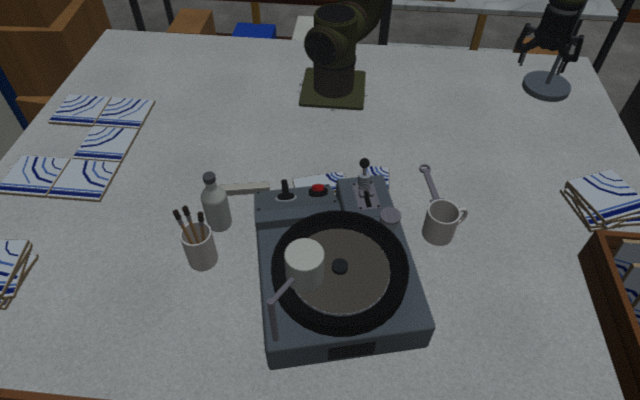

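View pics/top0.png

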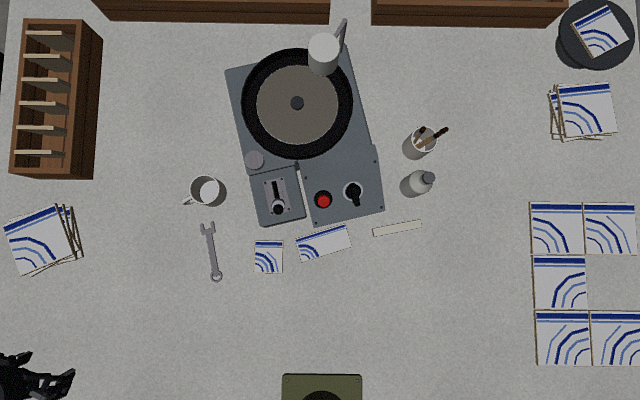

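The top view shows the machine turned slightly: lever knob near (279,207), red button (323,199), selector (353,192). The scene view looks from the rear: selector (285,190), button (319,189), lever ball (365,163). I'll enlarge these areas.

Run:
```python
import cv2
a=cv2.imread("pics/top0.png")[130:260,200:400]
cv2.imwrite("pics/topc.png",cv2.resize(a,None,fx=4,fy=4,interpolation=cv2.INTER_CUBIC))
b=cv2.imread("pics/scene0.png")[140:240,240:420]
b=cv2.convertScaleAbs(b,alpha=1.6,beta=20)
cv2.imwrite("pics/scenec.png",cv2.resize(b,None,fx=4.4,fy=4.4,interpolation=cv2.INTER_CUBIC))
```

```text
(no output)
```

View pics/topc.png

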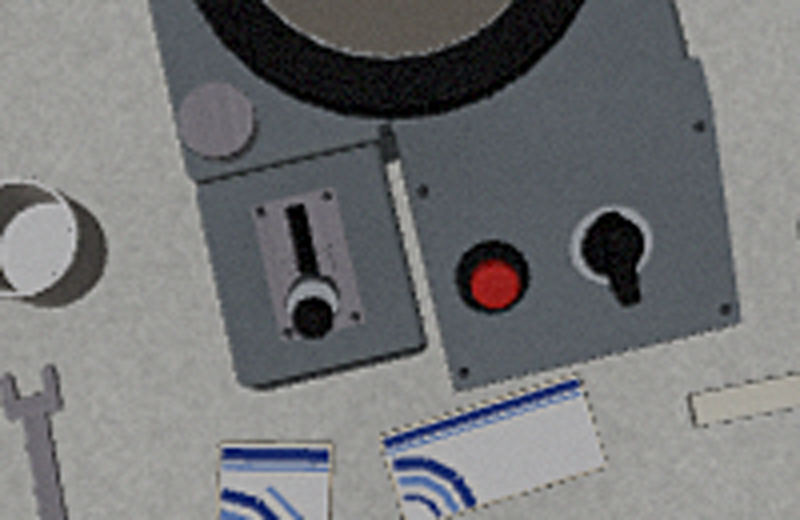

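View pics/scenec.png

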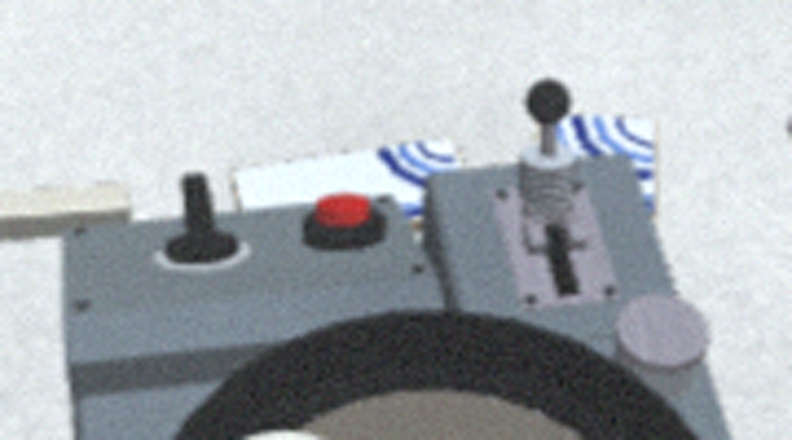

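```bash
cat > h.py <<'E'
import numpy as np
from plant import bot
from scipy.spatial.transform import Rotation as R
C={n:bot.get_calibration(n) for n in("scene","top")}
def ray(n,u,v):
    c=C[n];E=c["extrinsics"]
    d=E[:3,:3]@[(u-c["cx"])/c["fx"],(v-c["cy"])/c["fy"],1]; return E[:3,3],d
def onz(n,u,v,z):
    o,d=ray(n,u,v); return o+d*(z-o[2])/d[2]
def proj(n,p):
    c=C[n];E=c["extrinsics"]; q=E[:3,:3].T@(np.asarray(p)-E[:3,3]); return np.array([c["fx"]*q[0]/q[2]+c["cx"],c["fy"]*q[1]/q[2]+c["cy"]])
def tri(a,b):
    A=np.zeros((3,3));B=np.zeros(3)
    for o,d in(a,b):
        d=d/np.linalg.norm(d);P=np.eye(3)-np.outer(d,d);A+=P;B+=P@o
    return np.linalg.solve(A,B)
tc=lambda u,v:(u/4+200-.4,v/4+130-.4)
sc=lambda u,v:(u/4.4+240-.4,v/4.4+140-.4)
E
python3 - <<'E'
from h import *
from scipy.optimize import least_squares
pts=[("top",tc(200,183),(-.04,.158,.1)),("top",tc(425,350),(-.17,.04,.1)),("top",tc(455,390),(-.2,.03,.05)),("top",tc(740,320),(-.2,-.16,.05)),
("top",tc(236,388),(-.17,.158,.1)),
("top",(225,70),(.24,.16,.105)),
("scene",(431,324),(.24,.16,.105)),("scene",(266,350),(.24,-.16,.105))]
for k,(n,uv,p) in enumerate(pts):
    q=onz(n,*uv,p[2]); print(p,q.round(4))
def T(s): return R.from_euler('z',s[2]).as_matrix(),np.array([s[0],s[1],0])
def f(s):
    r,t=T(s);return np.concatenate([(proj(n,r@np.array(p)+t)-uv) for n,uv,p in pts])
s=least_squares(f,[.6,0,.2],loss="soft_l1").x
print(s,f(s).reshape(-1,2).round(1))
# independent: button, knob, ball
ball=tri(ray("top",*tc(313,318)),ray("scene",*sc(548,102)));print("ball",ball)
btn=tri(ray("top",*tc(496,283)),ray("scene",*sc(343,208)));print("btn",btn)
tip=tri(ray("top",*tc(628,300)),ray("scene",*sc(193,178)));print("knob tip",tip)
r,t=T(s)
for p in(ball,btn,tip):print(r.T@(p-t))
E
```

```text
(-0.04, 0.158, 0.1) [0.5997 0.185  0.1   ]
(-0.17, 0.04, 0.1) [0.4987 0.0453 0.1   ]
(-0.2, 0.03, 0.05) [0.476  0.0263 0.05  ]
(-0.2, -0.16, 0.05) [ 0.5232 -0.1568  0.05  ]
(-0.17, 0.158, 0.1) [0.4743 0.1595 0.1   ]
(0.24, 0.16, 0.105) [0.8662 0.2539 0.105 ]
(0.24, 0.16, 0.105) [0.8668 0.2495 0.105 ]
(0.24, -0.16, 0.105) [ 0.947  -0.0472  0.105 ]
[0.67538332 0.04564504 0.24603695] [[-1.7  0.6]
 [ 0.9 -0.8]
 [ 0.1  0.7]
 [ 0.6  1.1]
 [ 0.8  0.9]
 [-2.1 -1.2]
 [ 5.4  1.7]
 [-2.2 -0.2]]
ball [0.51259476 0.10811707 0.16700663]
btn [0.53988318 0.00322684 0.10350629]
knob tip [ 0.53023835 -0.07807968  0.10776481]
[-0.14267041  0.10023984  0.16700663]
[-0.14175106 -0.00813808  0.10350629]
[-0.17090863 -0.08464696  0.10776481]
```

```bash
cat >> h.py <<'E'
psi=.247; RM=R.from_euler('z',psi).as_matrix(); tM=np.array([.6754,.0456,0])
W=lambda p:RM@np.array(p)+tM
M=lambda p:RM.T@(np.array(p)-tM)
n_m=np.array([-.5,0,.75**.5])
def onpanel(cam,u,v,h):
    o,d=ray(cam,u,v);o=RM.T@(o-tM);d=RM.T@d
    p0=np.array([-.2,0,.05])+h*n_m
    return o+d*(n_m@(p0-o))/(n_m@d)
def delta(p,Rt):  # TCP target & rotation -> tool-axis shift/turn from current measured pose
    o=bot.get_obs();r0=R.from_rotvec(o["ee_rot"])
    return (r0.inv().apply(np.array(p)-o["eef_pos"])*1e3).round(1),np.degrees((r0.inv()*R.from_matrix(Rt)).as_rotvec()).round(2)
E
cat > l.py <<'E'
from h import *
import cv2
for cam,uv in(("top",tc(612,244)),("scene",sc(203,253))):print("skirt",onpanel(cam,*uv,.003).round(4))
for cam,uv in(("top",tc(494,280)),("scene",sc(343,230))):print("btn base",onpanel(cam,*uv,.008).round(4))
for cam,uv in(("top",tc(463,373)),("top",tc(726,310)),("top",tc(423,191)),("top",tc(700,127))):print("screw",onpanel(cam,*uv,.001).round(4))
print("bottle",onz("top",421,184,.1))
sel=np.array([-.132,-.0848,0]);sel[2]=.05+(sel[0]+.2)*np.tan(np.pi/6)
for th in(3.14159,2.618):
    up=np.array([.75**.5,0,.5]); ax=R.from_rotvec(-n_m*th).apply(up)
    print(th,[(((proj("top",W(sel+.038*n_m+s*.026*ax))+.4-[200,130])*4).round(0),((proj("scene",W(sel+.038*n_m+s*.026*ax))+.4-[240,140])*4.4).round(0)) for s in(1,-1)])
E
python3 l.py
```

```text
skirt [-0.134  -0.0849  0.0916]
skirt [-0.1272 -0.0846  0.0955]
btn base [-0.139  -0.0084  0.0944]
btn base [-0.1284 -0.0092  0.1006]
screw [-0.189   0.0227  0.0575]
screw [-0.189  -0.1503  0.0575]
screw [-0.0792  0.022   0.1209]
screw [-0.0798 -0.1501  0.1205]
bottle [ 0.58381256 -0.23721367  0.1       ]
3.14159 [(array([631., 304.]), array([193., 173.])), (array([618., 226.]), array([199., 200.]))]
2.618 [(array([651., 294.]), array([169., 177.])), (array([597., 237.]), array([223., 196.]))]
```

```bash
cat >> h.py <<'E'
sel=np.array([-.1315,-.0847,.05+.0685*np.tan(np.pi/6)])
zt=-n_m
def selT(th,out): # tool for bar angle th, grasp point 'out' m from panel
    up=np.array([.75**.5,0,.5]); x=R.from_rotvec(-n_m*(th-np.pi)).apply(up)
    Rt=RM@np.column_stack([x,np.cross(zt,x),zt])
    return W(sel+n_m*(out-bot.grip_point_offset)),Rt
E
python3 - <<'E'
from h import *
for o in(.13,.028):
    p,r=selT(np.pi,o);print(p,delta(p,r))
E
```

```text
[ 0.51463877 -0.08228683  0.18593712] (array([-511.5, -474.2,   45.4]), array([-37.96,  11.83, 141.44]))
[ 0.56409094 -0.06981752  0.09760253] (array([-553.7, -445.3,  133.6]), array([-37.96,  11.83, 141.44]))
```

```bash
python3 -m handwheel '[{"tx":-0.05,"ty":-0.05,"tz":-0.02,"ax":-3,"ay":1,"az":10,"claw":0.05},{"tx":-0.1,"ty":-0.09,"tz":-0.02,"ax":-6,"ay":2,"az":20,"claw":0.05},{"tx":-0.14,"ty":-0.13,"tz":-0.02,"ax":-8,"ay":2.5,"az":30,"claw":0.05},{"tx":-0.18,"ty":-0.17,"tz":-0.02,"ax":-11,"ay":3.3,"az":40,"claw":0.05},{"tx":-0.22,"ty":-0.21,"tz":-0.02,"ax":-13,"ay":4,"az":50,"claw":0.05},{"tx":-0.26,"ty":-0.245,"tz":-0.02,"ax":-16,"ay":5,"az":60,"claw":0.05},{"tx":-0.3,"ty":-0.28,"tz":-0.02,"ax":-19,"ay":6,"az":70,"claw":0.05},{"tx":-0.33,"ty":-0.31,"tz":-0.02,"ax":-21,"ay":6.6,"az":80,"claw":0.05}]' 30
python3 - <<'E'
from h import *
p,r=selT(np.pi,.13);print(delta(p,r),bot.get_obs()["qpos"])
E
```

```text
time: 1.1
eef_pos: [0.4015, 0.1329, 0.2512]
ee_rot: [-2.361, -1.929, -0.541]
wrist_force: [0.8, 0.6, 0.3]
width: 0.0505
(array([-203.4,  144.4,   34.1]), array([-16.44,   5.49,  61.08])) [-0.00883661 -0.07218456  1.97119588  0.3030838   1.01673865  0.06077678]
```

```bash
python3 -m handwheel '[{"tx":-0.033,"ty":0.024,"tz":0,"ax":-2.7,"ay":0.9,"az":10},{"tx":-0.066,"ty":0.048,"tz":0,"ax":-5.4,"ay":1.8,"az":20},{"tx":-0.1,"ty":0.072,"tz":0.01,"ax":-8.1,"ay":2.7,"az":30},{"tx":-0.133,"ty":0.096,"tz":0.02,"ax":-10.8,"ay":3.6,"az":40},{"tx":-0.166,"ty":0.12,"tz":0.03,"ax":-13.5,"ay":4.5,"az":50},{"tx":-0.2034,"ty":0.1444,"tz":0.0341,"ax":-16.44,"ay":5.49,"az":61.08},{"tx":-0.2034,"ty":0.1444,"tz":0.0341,"ax":-16.44,"ay":5.49,"az":61.08},{"tx":-0.2034,"ty":0.1444,"tz":0.0341,"ax":-16.44,"ay":5.49,"az":61.08}]'
python3 - <<'E'
from h import *
import cv2
p,r=selT(np.pi,.13);print(delta(p,r),bot.get_obs()["qpos"])
p,r=selT(np.pi,.028);print(delta(p,r))
for n in("scene","top"):
    a=bot.snapshot(n)[:,:,::-1]; a=a[130:260,200:400] if n=="top" else a[100:240,220:420]
    cv2.imwrite(f"pics/{n}1.png",cv2.resize(cv2.convertScaleAbs(a,alpha=1.5),None,fx=3.8,fy=3.8))
E
```

```text
(array([-203.4,  144.4,   34.1]), array([-16.44,   5.49,  61.08])) [-0.00883661 -0.07218456  1.97119588  0.3030838   1.01673865  0.06077678]
(array([-209.6,  172.7,  131.8]), array([-16.44,   5.49,  61.08]))schema error: expected keys tx, ty, tz, ax, ay, az, claw
```

View pics/scene1.png

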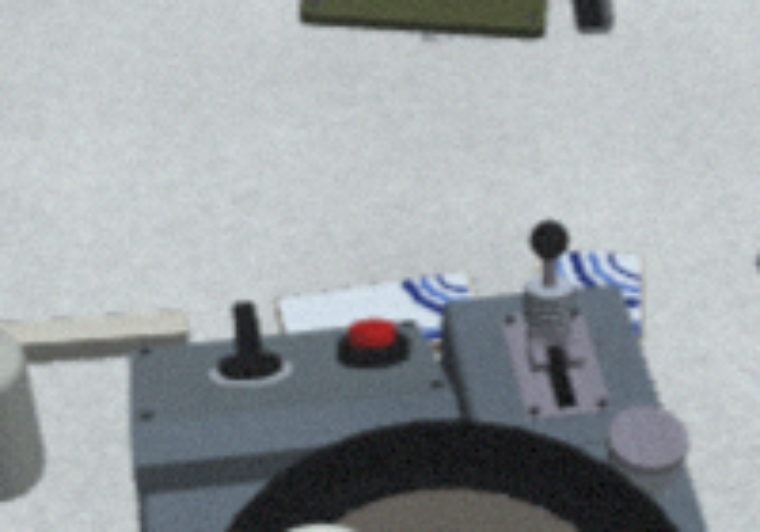

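View pics/top1.png

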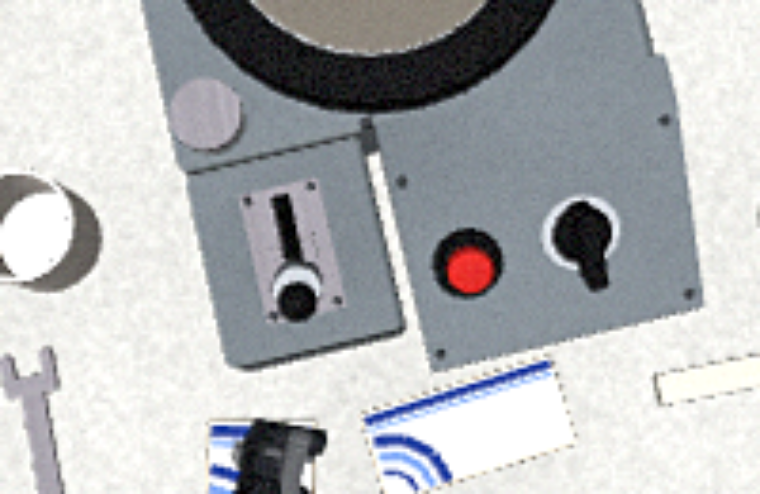

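The move was refused because claw is required, so nothing has moved. The views confirm the bar lies along the slope. Sending it again with claw.

```bash
python3 -m handwheel '[{"tx":-0.033,"ty":0.024,"tz":0,"ax":-2.7,"ay":0.9,"az":10,"claw":0.05},{"tx":-0.066,"ty":0.048,"tz":0,"ax":-5.4,"ay":1.8,"az":20,"claw":0.05},{"tx":-0.1,"ty":0.072,"tz":0.01,"ax":-8.1,"ay":2.7,"az":30,"claw":0.05},{"tx":-0.133,"ty":0.096,"tz":0.02,"ax":-10.8,"ay":3.6,"az":40,"claw":0.05},{"tx":-0.166,"ty":0.12,"tz":0.03,"ax":-13.5,"ay":4.5,"az":50,"claw":0.05},{"tx":-0.203,"ty":0.144,"tz":0.034,"ax":-16.4,"ay":5.5,"az":61,"claw":0.05},{"tx":-0.203,"ty":0.144,"tz":0.034,"ax":-16.4,"ay":5.5,"az":61,"claw":0.05},{"tx":-0.203,"ty":0.144,"tz":0.034,"ax":-16.4,"ay":5.5,"az":61,"claw":0.05}]'
python3 - <<'E'
from h import *
import cv2
p,r=selT(np.pi,.13);print(delta(p,r),bot.get_obs()["qpos"])
p,r=selT(np.pi,.028);print(delta(p,r))
for n in("scene","top"):
    a=bot.snapshot(n)[:,:,::-1]; a=a[130:260,200:400] if n=="top" else a[100:240,220:420]
    cv2.imwrite(f"pics/{n}2.png",cv2.resize(cv2.convertScaleAbs(a,alpha=1.5),None,fx=3.8,fy=3.8))
E
```

```text
time: 2.2
eef_pos: [0.5149, -0.0775, 0.1859]
ee_rot: [-2.947, -0.384, -0.787]
wrist_force: [-0.3, 1.0, 0.3]
width: 0.0501
(array([-1.3,  4.6, -0.8]), array([-0.36,  0.1 ,  0.6 ])) [-0.47391009  0.11672917  2.05850484  0.58587483  0.64784236  0.42130454]
(array([ -1.1,   5.2, 101.2]), array([-0.36,  0.1 ,  0.6 ]))
```

View pics/scene2.png

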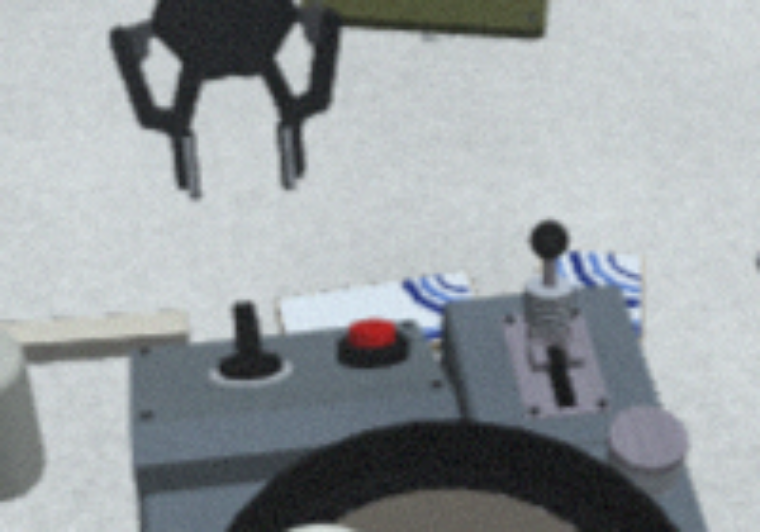

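View pics/top2.png

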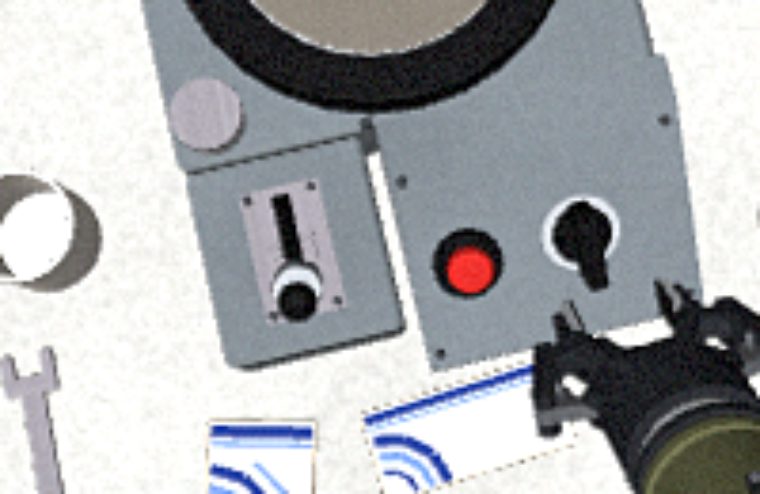

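The open fingers stand about 100 mm out from the knob and line up with it. Going in part way to check alignment.

```bash
python3 -m handwheel '[{"tx":0,"ty":0,"tz":0.02,"ax":0,"ay":0,"az":0,"claw":0.05},{"tx":0,"ty":0,"tz":0.04,"ax":0,"ay":0,"az":0,"claw":0.05},{"tx":0,"ty":0,"tz":0.06,"ax":0,"ay":0,"az":0,"claw":0.05},{"tx":0,"ty":0,"tz":0.06,"ax":0,"ay":0,"az":0,"claw":0.05},{"tx":0,"ty":0,"tz":0.06,"ax":0,"ay":0,"az":0,"claw":0.05}]'
python3 - <<'E'
from h import *
p,r=selT(np.pi,.028);print(delta(p,r),bot.get_obs()["qpos"])
E
```

```text
time: 2.92
eef_pos: [0.5445, -0.0708, 0.135]
ee_rot: [-2.948, -0.382, -0.79]
wrist_force: [0.6, 0.2, -0.9]
width: 0.0505
(array([-2.1,  4. , 42. ]), array([-0.23, -0.  ,  0.56])) [-0.42214036  0.23613655  2.08634528  0.70737827  0.50318655  0.3168923 ]
```

```bash
python3 -m handwheel '[{"tx":-0.002,"ty":0.004,"tz":0.01,"ax":-0.2,"ay":0,"az":0.5,"claw":0.05},{"tx":-0.002,"ty":0.004,"tz":0.025,"ax":-0.2,"ay":0,"az":0.5,"claw":0.05},{"tx":-0.002,"ty":0.004,"tz":0.041,"ax":-0.2,"ay":0,"az":0.5,"claw":0.05},{"tx":-0.002,"ty":0.004,"tz":0.041,"ax":-0.2,"ay":0,"az":0.5,"claw":0.03},{"tx":-0.002,"ty":0.004,"tz":0.041,"ax":-0.2,"ay":0,"az":0.5,"claw":0.024}]' 20
python3 - <<'E'
from h import *
import cv2
p,r=selT(np.pi,.028);print(delta(p,r),bot.get_obs()["qpos"])
for n in("scene","top"):
    a=bot.snapshot(n)[:,:,::-1]; a=a[130:260,200:400] if n=="top" else a[100:240,220:420]
    cv2.imwrite(f"pics/{n}3.png",cv2.resize(cv2.convertScaleAbs(a,alpha=1.7),None,fx=3.8,fy=3.8))
E
```

```text
time: 3.55
eef_pos: [0.5637, -0.0707, 0.0981]
ee_rot: [-2.952, -0.366, -0.791]
wrist_force: [-0.4, 0.4, -0.3]
width: 0.0241
(array([ 0.2, -0.8,  0.8]), array([ 0.01,  0.01, -0.03])) [-0.39906278  0.32472653  2.09718587  0.83797886  0.4166791   0.19939148]
```

View pics/scene3.png

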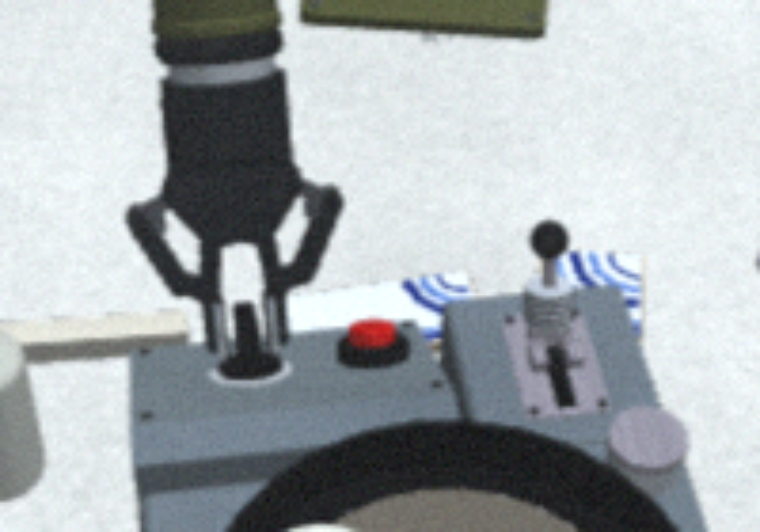

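View pics/top3.png

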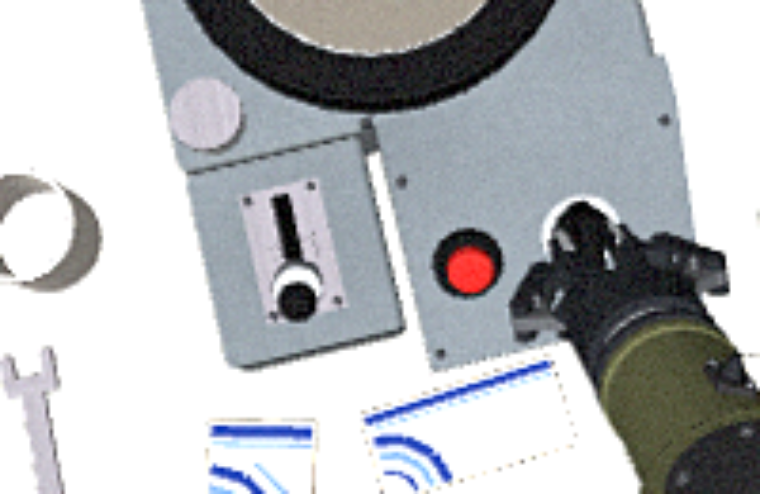

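The bar (x≈247) sits centred between the fingers (213 and 285) in the scene crop, clear of the button. Closing.

```bash
python3 -m handwheel '[{"tx":0,"ty":0,"tz":0,"ax":0,"ay":0,"az":0,"claw":0.016},{"tx":0,"ty":0,"tz":0,"ax":0,"ay":0,"az":0,"claw":0.01},{"tx":0,"ty":0,"tz":0,"ax":0,"ay":0,"az":0,"claw":0.01}]' 25
```

```text
time: 4.03
eef_pos: [0.5637, -0.0704, 0.0985]
ee_rot: [-2.952, -0.366, -0.792]
wrist_force: [-3.7, 0.7, 6.0]
width: 0.0137
```

```bash
python3 -m handwheel '[{"tx":0,"ty":0,"tz":0,"ax":0,"ay":0,"az":-8,"claw":0.01},{"tx":0,"ty":0,"tz":0,"ax":0,"ay":0,"az":-16,"claw":0.01},{"tx":0,"ty":0,"tz":0,"ax":0,"ay":0,"az":-24,"claw":0.01},{"tx":0,"ty":0,"tz":0,"ax":0,"ay":0,"az":-30,"claw":0.01}]'
python3 - <<'E'
from h import *
o=bot.get_obs();p,r=selT(np.pi,.028);print(delta(p,r),o["qpos"],R.from_rotvec(o["ee_rot"]).inv().apply(o["moment"]),R.from_rotvec(o["ee_rot"]).inv().apply(o["wrist_force"]))
E
```

```text
time: 4.53
eef_pos: [0.5634, -0.0697, 0.0984]
ee_rot: [2.748, 1.121, 0.788]
wrist_force: [-4.6, 2.6, 7.3]
width: 0.0136
(array([0. , 0.3, 1. ]), array([-8.000e-02, -3.000e-02,  3.021e+01])) [-0.39840262  0.3239068   2.09772235  0.83886311  0.41800743 -0.3284335 ] [0.40804797 0.16913348 0.02011131] [ 2.15439496 -3.00354403 -8.20866788]
```

```bash
python3 -m handwheel '[{"tx":0,"ty":0,"tz":0,"ax":0,"ay":0,"az":-9,"claw":0.01},{"tx":0,"ty":0,"tz":0,"ax":0,"ay":0,"az":-18,"claw":0.01},{"tx":0,"ty":0,"tz":0,"ax":0,"ay":0,"az":-27,"claw":0.01},{"tx":0,"ty":0,"tz":0,"ax":0,"ay":0,"az":-36,"claw":0.01},{"tx":0,"ty":0,"tz":0,"ax":0,"ay":0,"az":-45,"claw":0.01},{"tx":0,"ty":0,"tz":0,"ax":0,"ay":0,"az":-54,"claw":0.01},{"tx":0,"ty":0,"tz":0,"ax":0,"ay":0,"az":-60,"claw":0.01},{"tx":0,"ty":0,"tz":0,"ax":0,"ay":0,"az":-60,"claw":0.01}]'
python3 - <<'E'
from h import *
o=bot.get_obs();p,r=selT(np.pi/2,.028);print(delta(p,r),o["qpos"],R.from_rotvec(o["ee_rot"]).inv().apply(o["moment"]),R.from_rotvec(o["ee_rot"]).inv().apply(o["wrist_force"]))
E
```

```text
time: 5.52
eef_pos: [0.5622, -0.0692, 0.0978]
ee_rot: [1.697, 2.181, 0.584]
wrist_force: [-6.9, 1.8, 6.9]
width: 0.0131
(array([-1. ,  1.4,  1. ]), array([-0.09, -0.15,  0.03])) [-0.39857235  0.3239245   2.09936835  0.83824718  0.41851849 -1.37268442] [ 0.44615098  0.4729016  -0.00675815] [ 3.48480415 -1.95439343 -9.01902026]
```

```bash
python3 -m handwheel '[{"tx":0,"ty":0,"tz":0,"ax":0,"ay":0,"az":0,"claw":0.03},{"tx":0,"ty":0,"tz":0,"ax":0,"ay":0,"az":0,"claw":0.04},{"tx":0,"ty":0,"tz":-0.02,"ax":0,"ay":0,"az":0,"claw":0.04},{"tx":0,"ty":0,"tz":-0.05,"ax":0,"ay":0,"az":0,"claw":0.04},{"tx":0,"ty":0,"tz":-0.05,"ax":0,"ay":0,"az":10,"claw":0.04},{"tx":0,"ty":0,"tz":-0.05,"ax":0,"ay":0,"az":20,"claw":0.04},{"tx":0,"ty":0,"tz":-0.05,"ax":0,"ay":0,"az":30,"claw":0.04},{"tx":0,"ty":0,"tz":-0.05,"ax":0,"ay":0,"az":40,"claw":0.04}]'
python3 - <<'E'
from h import *
import cv2
o=bot.get_obs();print(o["qpos"])
for n in("scene","top"):
    a=bot.snapshot(n)[:,:,::-1]; a=a[130:260,200:400] if n=="top" else a[100:240,220:420]
    cv2.imwrite(f"pics/{n}4.png",cv2.resize(cv2.convertScaleAbs(a,alpha=1.7),None,fx=3.8,fy=3.8))
E
```

```text
time: 6.52
eef_pos: [0.5398, -0.0769, 0.1413]
ee_rot: [2.454, 1.527, 0.737]
wrist_force: [-0.2, 0.8, -0.1]
width: 0.04
[-0.43851854  0.22088341  2.08426591  0.68971434  0.52013555 -0.53314539]
```

View pics/scene4.png

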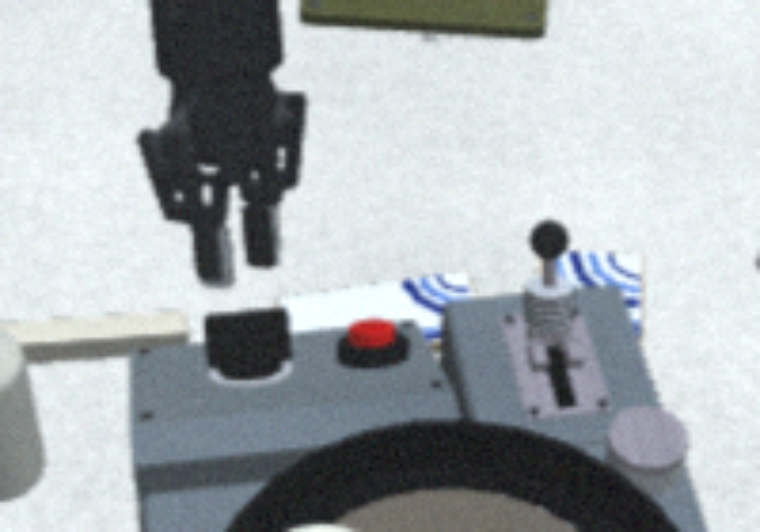

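The bar now lies crosswise (x 205–290 in the crop), so it is at three clicks. I'll turn the tool another 140° and regrip.

```bash
python3 -m handwheel '[{"tx":0,"ty":0,"tz":0,"ax":0,"ay":0,"az":10,"claw":0.04},{"tx":0,"ty":0,"tz":0,"ax":0,"ay":0,"az":20,"claw":0.04},{"tx":0,"ty":0,"tz":0,"ax":0,"ay":0,"az":30,"claw":0.04},{"tx":0,"ty":0,"tz":0,"ax":0,"ay":0,"az":40,"claw":0.04},{"tx":0,"ty":0,"tz":0,"ax":0,"ay":0,"az":50,"claw":0.04},{"tx":0,"ty":0,"tz":0,"ax":0,"ay":0,"az":60,"claw":0.04},{"tx":0,"ty":0,"tz":0,"ax":0,"ay":0,"az":70,"claw":0.04},{"tx":0,"ty":0,"tz":0,"ax":0,"ay":0,"az":80,"claw":0.04}]'
python3 -m handwheel '[{"tx":0,"ty":0,"tz":0,"ax":0,"ay":0,"az":10,"claw":0.04},{"tx":0,"ty":0,"tz":0,"ax":0,"ay":0,"az":20,"claw":0.04},{"tx":0,"ty":0,"tz":0,"ax":0,"ay":0,"az":30,"claw":0.04},{"tx":0,"ty":0,"tz":0,"ax":0,"ay":0,"az":40,"claw":0.04},{"tx":0,"ty":0,"tz":0,"ax":0,"ay":0,"az":50,"claw":0.04},{"tx":0,"ty":0,"tz":0,"ax":0,"ay":0,"az":60,"claw":0.04},{"tx":0,"ty":0,"tz":0,"ax":0,"ay":0,"az":60,"claw":0.04}]'
python3 - <<'E'
from h import *
o=bot.get_obs();print(o["qpos"])
p,r=selT(-np.pi/2,.028);print(delta(p,r))
E
```

```text
time: 7.62
eef_pos: [0.5397, -0.0768, 0.1412]
ee_rot: [-2.832, 0.397, -0.709]
wrist_force: [0.4, -0.4, -0.3]
width: 0.0401
time: 8.5
eef_pos: [0.5397, -0.0768, 0.1412]
ee_rot: [-2.129, 1.652, -0.445]
wrist_force: [-0.5, 0.3, 0.9]
width: 0.0397
[-0.43848135  0.22093507  2.08439763  0.68968151  0.52031737  1.89995519]
(array([-0.8, -0.2, 50.4]), array([ 0.02, -0.  ,  0.24]))
```

```bash
python3 -m handwheel '[{"tx":0,"ty":0,"tz":0.02,"ax":0,"ay":0,"az":0,"claw":0.04},{"tx":-0.001,"ty":0,"tz":0.036,"ax":0,"ay":0,"az":0,"claw":0.04},{"tx":-0.001,"ty":0,"tz":0.048,"ax":0,"ay":0,"az":0,"claw":0.04},{"tx":-0.001,"ty":0,"tz":0.048,"ax":0,"ay":0,"az":0,"claw":0.03},{"tx":-0.001,"ty":0,"tz":0.048,"ax":0,"ay":0,"az":0,"claw":0.02},{"tx":-0.001,"ty":0,"tz":0.048,"ax":0,"ay":0,"az":0,"claw":0.01},{"tx":-0.001,"ty":0,"tz":0.048,"ax":0,"ay":0,"az":0,"claw":0.01}]'
python3 - <<'E'
from h import *
o=bot.get_obs();p,r=selT(-np.pi/2,.028);print(delta(p,r),o["qpos"],R.from_rotvec(o["ee_rot"]).inv().apply(o["moment"]),R.from_rotvec(o["ee_rot"]).inv().apply(o["wrist_force"]))
E
```

```text
time: 9.38
eef_pos: [0.5615, -0.0701, 0.0995]
ee_rot: [-2.127, 1.656, -0.443]
wrist_force: [-4.6, -3.3, 0.1]
width: 0.0137
(array([ 0.4, -1.3,  2.9]), array([ 0.08, -0.02,  0.03])) [-0.39900989  0.31962215  2.0995236   0.83051476  0.41845248  1.7768461 ] [-0.96791492  0.32121619  0.00661977] [ 2.02617824  4.51420372 -2.71792007]
```

```bash
python3 -m handwheel '[{"tx":0,"ty":0,"tz":0,"ax":0,"ay":0,"az":-9,"claw":0.01},{"tx":0,"ty":0,"tz":0,"ax":0,"ay":0,"az":-18,"claw":0.01},{"tx":0,"ty":0,"tz":0,"ax":0,"ay":0,"az":-27,"claw":0.01},{"tx":0,"ty":0,"tz":0,"ax":0,"ay":0,"az":-36,"claw":0.01},{"tx":0,"ty":0,"tz":0,"ax":0,"ay":0,"az":-45,"claw":0.01},{"tx":0,"ty":0,"tz":0,"ax":0,"ay":0,"az":-54,"claw":0.01},{"tx":0,"ty":0,"tz":0,"ax":0,"ay":0,"az":-63,"claw":0.01},{"tx":0,"ty":0,"tz":0,"ax":0,"ay":0,"az":-72,"claw":0.01}]'
python3 - <<'E'
from h import *
o=bot.get_obs();p,r=selT(-np.pi,.028);print(delta(p,r),o["qpos"],R.from_rotvec(o["ee_rot"]).inv().apply(o["moment"]),R.from_rotvec(o["ee_rot"]).inv().apply(o["wrist_force"]))
E
```

```text
time: 10.38
eef_pos: [0.561, -0.0706, 0.0991]
ee_rot: [-2.905, 0.09, -0.746]
wrist_force: [-8.2, -5.7, -0.8]
width: 0.0136
(array([ 1.9, -0.6,  2.9]), array([  0.09,   0.11, -17.69])) [-0.39965937  0.31977033  2.10033987  0.82979916  0.41751652  0.51524511] [-1.00728446 -1.21677987  0.02618855] [-7.03851414  5.93729193 -3.91292501]
```

```bash
python3 -m handwheel '[{"tx":0,"ty":0,"tz":0,"ax":0,"ay":0,"az":-7,"claw":0.01},{"tx":0,"ty":0,"tz":0,"ax":0,"ay":0,"az":-13,"claw":0.01},{"tx":0,"ty":0,"tz":0,"ax":0,"ay":0,"az":-18,"claw":0.01},{"tx":0,"ty":0,"tz":0,"ax":0,"ay":0,"az":-19,"claw":0.01},{"tx":0,"ty":0,"tz":0,"ax":0,"ay":0,"az":-19,"claw":0.01}]'
cat > st.py <<'E'
from h import *
o=bot.get_obs();p,r=selT(-np.pi,.028);r0=R.from_rotvec(o["ee_rot"]);print(delta(p,r),o["qpos"].round(3));print(r0.inv().apply(o["moment"]).round(3),r0.inv().apply(o["wrist_force"]).round(1))
E
python3 st.py
```

```text
time: 11.0
eef_pos: [0.561, -0.0708, 0.0991]
ee_rot: [-2.955, -0.393, -0.79]
wrist_force: [-7.0, -6.1, -0.8]
width: 0.0135
(array([ 2.1, -0.2,  2.9]), array([0.09, 0.13, 1.02])) [-0.4    0.32   2.1    0.83   0.417  0.189]
[-0.658 -1.575  0.017] [-7.6  4.1 -3.4]
```

```bash
python3 -m handwheel '[{"tx":0,"ty":0,"tz":0,"ax":0,"ay":0,"az":-2,"claw":0.01},{"tx":0,"ty":0,"tz":0,"ax":0,"ay":0,"az":-4,"claw":0.01},{"tx":0,"ty":0,"tz":0,"ax":0,"ay":0,"az":-4,"claw":0.01}]'; python3 st.py
```

```text
time: 11.38
eef_pos: [0.561, -0.0708, 0.0991]
ee_rot: [-2.956, -0.492, -0.798]
wrist_force: [-7.7, -7.0, 0.5]
width: 0.0134
(array([ 2.1, -0.1,  3. ]), array([0.09, 0.1 , 4.77])) [-0.4    0.32   2.101  0.832  0.417  0.121]
[-0.567 -1.628  1.149] [-8.1  4.3 -5.1]
```

The moment jumped to 1.15 N m, so the knob is on the stop. Now clockwise: 4.8° back to nominal, then 120°.

```bash
python3 -m handwheel '[{"tx":0,"ty":0,"tz":0,"ax":0,"ay":0,"az":8,"claw":0.01},{"tx":0,"ty":0,"tz":0,"ax":0,"ay":0,"az":17,"claw":0.01},{"tx":0,"ty":0,"tz":0,"ax":0,"ay":0,"az":26,"claw":0.01},{"tx":0,"ty":0,"tz":0,"ax":0,"ay":0,"az":35,"claw":0.01},{"tx":0,"ty":0,"tz":0,"ax":0,"ay":0,"az":44,"claw":0.01},{"tx":0,"ty":0,"tz":0,"ax":0,"ay":0,"az":53,"claw":0.01},{"tx":0,"ty":0,"tz":0,"ax":0,"ay":0,"az":62,"claw":0.01},{"tx":0,"ty":0,"tz":0,"ax":0,"ay":0,"az":70,"claw":0.01}]'
python3 -m handwheel '[{"tx":0,"ty":0,"tz":0,"ax":0,"ay":0,"az":9,"claw":0.01},{"tx":0,"ty":0,"tz":0,"ax":0,"ay":0,"az":18,"claw":0.01},{"tx":0,"ty":0,"tz":0,"ax":0,"ay":0,"az":27,"claw":0.01},{"tx":0,"ty":0,"tz":0,"ax":0,"ay":0,"az":36,"claw":0.01},{"tx":0,"ty":0,"tz":0,"ax":0,"ay":0,"az":45,"claw":0.01},{"tx":0,"ty":0,"tz":0,"ax":0,"ay":0,"az":52,"claw":0.01},{"tx":0,"ty":0,"tz":0,"ax":0,"ay":0,"az":54.8,"claw":0.01},{"tx":0,"ty":0,"tz":0,"ax":0,"ay":0,"az":54.8,"claw":0.01}]'; sed -i 's/selT(-np.pi,/selT(2.0944-np.pi*1,/' st.py;python3 st.py
```

```text
time: 12.38
eef_pos: [0.5613, -0.0702, 0.0994]
ee_rot: [-2.484, 1.187, -0.566]
wrist_force: [-6.1, -4.5, 0.2]
width: 0.0135
time: 13.38
eef_pos: [0.5618, -0.0702, 0.0997]
ee_rot: [-1.599, 2.109, -0.278]
wrist_force: [-3.8, -3.1, -0.3]
width: 0.0133
(array([-0.3, -0.9,  2.9]), array([ 0.02, -0.06,  0.2 ])) [-0.399  0.32   2.099  0.831  0.418  2.297]
[-0.507  0.711  0.058] [ 3.8  2.4 -1.9]
```

```bash
python3 -m handwheel '[{"tx":0,"ty":0,"tz":0,"ax":0,"ay":0,"az":0,"claw":0.02},{"tx":0,"ty":0,"tz":0,"ax":0,"ay":0,"az":0,"claw":0.03},{"tx":0,"ty":0,"tz":0,"ax":0,"ay":0,"az":0,"claw":0.036},{"tx":0,"ty":0,"tz":-0.02,"ax":0,"ay":0,"az":0,"claw":0.036},{"tx":0,"ty":0,"tz":-0.05,"ax":0,"ay":0,"az":0,"claw":0.04},{"tx":0,"ty":0,"tz":-0.1,"ax":0,"ay":0,"az":0,"claw":0.05},{"tx":0,"ty":0,"tz":-0.13,"ax":0,"ay":0,"az":0,"claw":0.05},{"tx":0,"ty":0,"tz":-0.13,"ax":0,"ay":0,"az":0,"claw":0.05}]'
python3 - <<'E'
from h import *
import cv2
o=bot.get_obs();print(o["qpos"].round(3))
for n in("scene","top"):
    a=bot.snapshot(n)[:,:,::-1]; cv2.imwrite(f"pics/{n}5full.png",a); a=a[130:260,200:400] if n=="top" else a[100:240,220:420]
    cv2.imwrite(f"pics/{n}5.png",cv2.resize(cv2.convertScaleAbs(a,alpha=1.7),None,fx=3.8,fy=3.8,interpolation=cv2.INTER_CUBIC))
for th in(1.571,2.094,2.618):
    up=np.array([.75**.5,0,.5]); ax=R.from_rotvec(-n_m*th).apply(up)
    print(th,[(((proj("top",W(sel+.038*n_m+s*.026*ax))-[200,130])*3.8).round(0),((proj("scene",W(sel+.038*n_m+s*.026*ax))-[220,100])*3.8).round(0)) for s in(1,-1)])
E
```

```text
time: 14.38
eef_pos: [0.5002, -0.0865, 0.2148]
ee_rot: [-1.597, 2.106, -0.284]
wrist_force: [-0.4, 0.0, -0.8]
width: 0.0503
[-0.513  0.054  2.038  0.545  0.725  2.548]
1.571 [(array([631., 240.]), array([201., 316.])), (array([551., 259.]), array([286., 307.]))]
2.094 [(array([629., 260.]), array([206., 310.])), (array([553., 240.]), array([282., 314.]))]
2.618 [(array([617., 277.]), array([221., 304.])), (array([566., 222.]), array([268., 320.]))]
```

View pics/scene5.png

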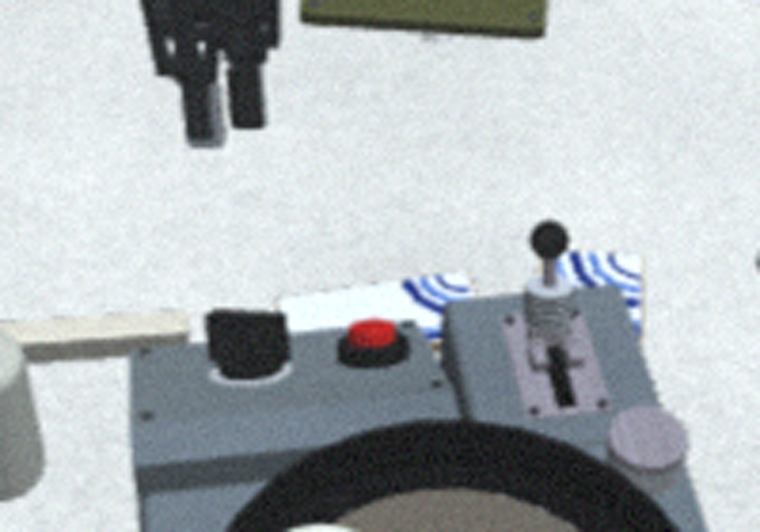

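View pics/top5.png

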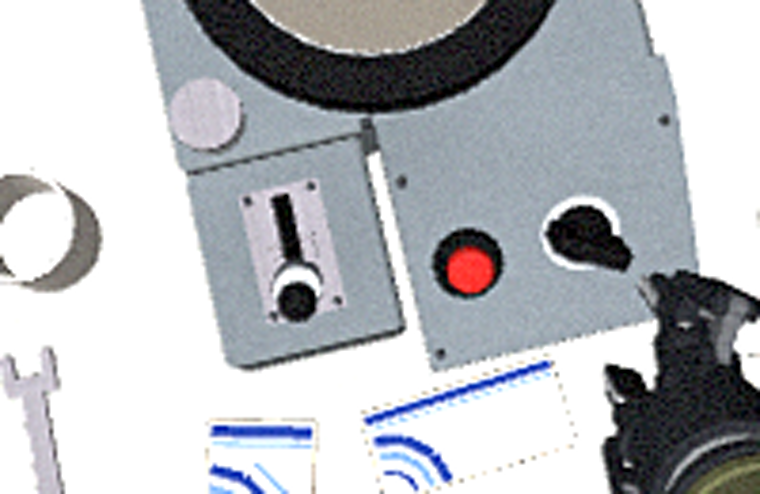

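The bar tip at (629,262) in the top crop matches the predicted 2.094 position (629,260), so it is at four clicks. Now the lever approach.

```bash
cat >> h.py <<'E'
piv=np.array([-.1037,.1000,.0502])
def levT(a,r): # lever lean a (rad, + rear), TCP at r from pivot
    z=-np.array([np.sin(a),0,np.cos(a)]); y=np.array([0,-1.,0]); x=np.cross(y,z)
    return W(piv-z*r),RM@np.column_stack([x,y,z])
E
python3 - <<'E'
from h import *
import cv2
for n in("top","scene"):
    a=cv2.imread(f"pics/{n}0.png"); g=a.max(2)
    u,v=(278,209) if n=="top" else(364,163); x0,y0=u-8,v-8
    m=(g[y0:y0+17,x0:x0+17]<50).astype(np.uint8); k,l,s,c=cv2.connectedComponentsWithStats(m); print(n,s[1:],c[1:]+[x0,y0])
    for i in range(1,k): 
        if s[i,4]>20: print(M(onz(n,*(c[i]+[x0,y0]),.1679)).round(4))
for r in(.176,.0663):
    p,q=levT(-.32,r);print(p,delta(p,q))
E
```

```text
top [[13  0  1  1  1]
 [ 3  3 10 11 81]
 [ 1 11  2  2  3]] [[283.         201.        ]
 [277.65432099 209.16049383]
 [271.66666667 212.33333333]]
[-0.1427  0.1007  0.1679]
scene [[ 4  4  9 10 70]] [[364.04285714 163.11428571]]
[-0.1406  0.0998  0.1679]
[0.49671421 0.10367457 0.21726543] (array([-179.9,   56.9,   17.4]), array([ -12.19,   -7.1 , -119.33]))
[0.53017486 0.11211163 0.11313431] (array([-168.9,   76.2,  124.8]), array([ -12.19,   -7.1 , -119.33]))
```

```bash
python3 -m handwheel '[{"tx":-0.01,"ty":0.003,"tz":-0.02,"ax":-1,"ay":-0.6,"az":-10,"claw":0.06},{"tx":-0.03,"ty":0.009,"tz":-0.03,"ax":-2,"ay":-1.2,"az":-20,"claw":0.06},{"tx":-0.045,"ty":0.014,"tz":-0.03,"ax":-3,"ay":-1.8,"az":-30,"claw":0.06},{"tx":-0.06,"ty":0.019,"tz":-0.03,"ax":-4,"ay":-2.4,"az":-40,"claw":0.06},{"tx":-0.075,"ty":0.024,"tz":-0.03,"ax":-5,"ay":-3,"az":-50,"claw":0.06},{"tx":-0.09,"ty":0.028,"tz":-0.03,"ax":-6,"ay":-3.6,"az":-60,"claw":0.06},{"tx":-0.105,"ty":0.033,"tz":-0.03,"ax":-7,"ay":-4.2,"az":-70,"claw":0.06},{"tx":-0.12,"ty":0.038,"tz":-0.02,"ax":-8,"ay":-4.7,"az":-80,"claw":0.06}]'
python3 - <<'E'
from h import *
p,q=levT(-.32,.176);print(delta(p,q),bot.get_obs()["qpos"].round(3))
E
```

```text
time: 15.48
eef_pos: [0.4824, 0.0377, 0.2417]
ee_rot: [-2.823, 0.61, -0.464]
wrist_force: [0.0, -1.0, 0.2]
width: 0.06
(array([-22.4, -57.3,  36.9]), array([ -4.07,  -2.34, -39.  ])) [-0.161  0.004  1.938  0.256  0.883  1.704]
```

```bash
python3 -m handwheel '[{"tx":-0.006,"ty":-0.015,"tz":0.0,"ax":-1,"ay":-0.6,"az":-10,"claw":0.06},{"tx":-0.011,"ty":-0.029,"tz":0.01,"ax":-2,"ay":-1.2,"az":-20,"claw":0.06},{"tx":-0.017,"ty":-0.043,"tz":0.02,"ax":-3,"ay":-1.8,"az":-30,"claw":0.06},{"tx":-0.022,"ty":-0.057,"tz":0.03,"ax":-4,"ay":-2.3,"az":-39,"claw":0.06},{"tx":-0.022,"ty":-0.057,"tz":0.037,"ax":-4.1,"ay":-2.3,"az":-39,"claw":0.06},{"tx":-0.022,"ty":-0.057,"tz":0.037,"ax":-4.1,"ay":-2.3,"az":-39,"claw":0.06}]'
python3 - <<'E'
from h import *
import cv2
p,q=levT(-.32,.176);print(delta(p,q),bot.get_obs()["qpos"].round(3))
for n in("scene","top"):
    a=bot.snapshot(n)[:,:,::-1]; a=a[130:260,200:400] if n=="top" else a[100:240,260:460]
    cv2.imwrite(f"pics/{n}6.png",cv2.resize(cv2.convertScaleAbs(a,alpha=1.7),None,fx=3.8,fy=3.8,interpolation=cv2.INTER_CUBIC))
E
```

```text
time: 16.23
eef_pos: [0.4964, 0.1025, 0.2167]
ee_rot: [-3.041, -0.366, -0.488]
wrist_force: [-0.1, 0.5, 0.6]
width: 0.0603
(array([ 0.7, -1.1, -0.3]), array([ 0.01,  0.08, -0.42])) [0.083 0.079 1.906 0.069 0.844 1.376]
```

View pics/scene6.png

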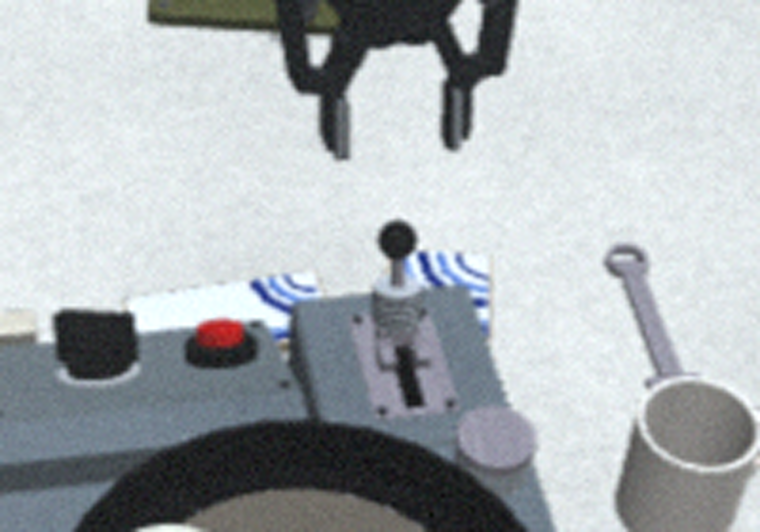

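View pics/top6.png

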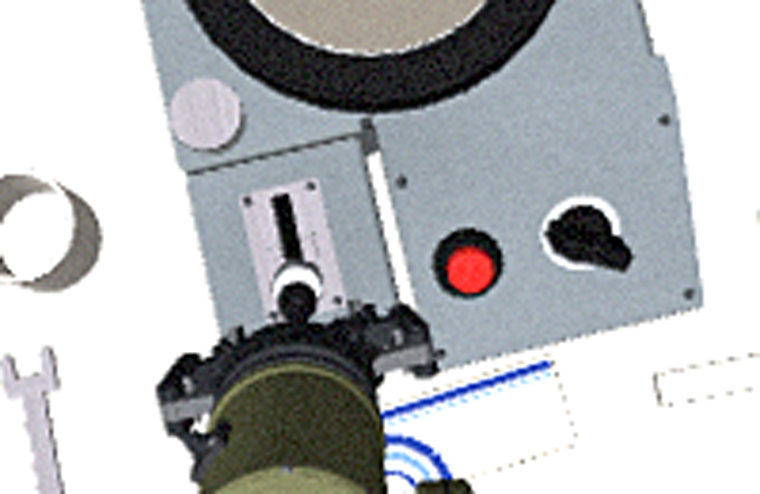

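The ball (398,238) is centred between the fingers (≈340 and 457). Descending along the lever.

```bash
python3 -m handwheel '[{"tx":0.001,"ty":-0.001,"tz":0.02,"ax":0,"ay":0,"az":-0.4,"claw":0.05},{"tx":0.001,"ty":-0.001,"tz":0.045,"ax":0,"ay":0,"az":-0.4,"claw":0.05},{"tx":0.001,"ty":-0.001,"tz":0.07,"ax":0,"ay":0,"az":-0.4,"claw":0.05},{"tx":0.001,"ty":-0.001,"tz":0.085,"ax":0,"ay":0,"az":-0.4,"claw":0.05},{"tx":0.001,"ty":-0.001,"tz":0.095,"ax":0,"ay":0,"az":-0.4,"claw":0.05},{"tx":0.001,"ty":-0.001,"tz":0.095,"ax":0,"ay":0,"az":-0.4,"claw":0.05}]'
python3 - <<'E'
from h import *
import cv2
p,q=levT(-.32,.0663);print(delta(p,q),bot.get_obs()["qpos"].round(3))
for n in("scene",):
    a=bot.snapshot(n)[:,:,::-1]; a=a[100:240,260:460]
    cv2.imwrite(f"pics/{n}7.png",cv2.resize(cv2.convertScaleAbs(a,alpha=1.7),None,fx=3.8,fy=3.8,interpolation=cv2.INTER_CUBIC))
E
```

```text
time: 17.08
eef_pos: [0.527, 0.1102, 0.1284]
ee_rot: [-3.041, -0.377, -0.493]
wrist_force: [-1.4, 0.5, -0.4]
width: 0.0499
(array([-1.4, -1.1, 15.6]), array([ 0.07, -0.07, -0.01])) [0.096 0.241 1.982 0.082 0.603 1.36 ]
```

View pics/scene7.png

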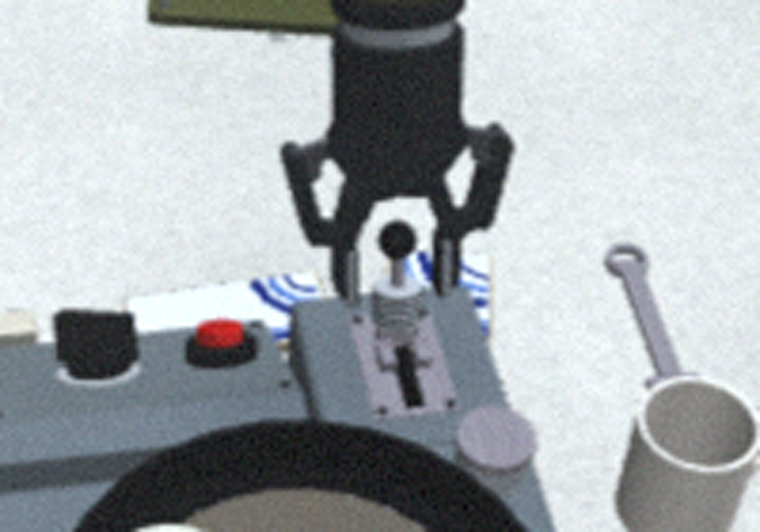

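Fingers (354, 442) still straddle the lever (398). Going the last 15 mm, then closing.

```bash
python3 -m handwheel '[{"tx":-0.001,"ty":-0.0005,"tz":0.008,"ax":0,"ay":0,"az":0,"claw":0.048},{"tx":-0.001,"ty":-0.0005,"tz":0.015,"ax":0,"ay":0,"az":0,"claw":0.046},{"tx":-0.001,"ty":-0.0005,"tz":0.015,"ax":0,"ay":0,"az":0,"claw":0.04},{"tx":-0.001,"ty":-0.0005,"tz":0.015,"ax":0,"ay":0,"az":0,"claw":0.034}]' 45
python3 -m handwheel '[{"tx":0,"ty":0,"tz":0,"ax":0,"ay":0,"az":0,"claw":0.028},{"tx":0,"ty":0,"tz":0,"ax":0,"ay":0,"az":0,"claw":0.024},{"tx":0,"ty":0,"tz":0,"ax":0,"ay":0,"az":0,"claw":0.024}]' 45
cat > sl.py <<'E'
from h import *
import sys
p,q=levT(-.32,.0663);o=bot.get_obs();r0=R.from_rotvec(o["ee_rot"]);print(delta(p,q),o["qpos"].round(3));print(r0.inv().apply(o["moment"]).round(3),r0.inv().apply(o["wrist_force"]).round(1))
E
python3 sl.py
```

```text
time: 17.62
eef_pos: [0.5307, 0.1121, 0.1142]
ee_rot: [-3.04, -0.379, -0.494]
wrist_force: [0.2, -0.6, 0.6]
width: 0.0337
time: 18.0
eef_pos: [0.5307, 0.1121, 0.1145]
ee_rot: [-3.04, -0.379, -0.495]
wrist_force: [-1.9, 0.0, 3.0]
width: 0.0287
(array([-0.9, -0.1,  1.1]), array([ 0.07, -0.15,  0.06])) [0.099 0.267 1.993 0.085 0.564 1.357]
[ 0.039 -0.24  -0.074] [-0.8 -0.5 -3.4]
```

```bash
python3 -m handwheel '[{"tx":0,"ty":0,"tz":-0.004,"ax":0,"ay":0,"az":0,"claw":0.024},{"tx":0,"ty":0,"tz":-0.008,"ax":0,"ay":0,"az":0,"claw":0.024},{"tx":0,"ty":0,"tz":-0.011,"ax":0,"ay":0,"az":0,"claw":0.024},{"tx":0,"ty":0,"tz":-0.013,"ax":0,"ay":0,"az":0,"claw":0.024},{"tx":0,"ty":0,"tz":-0.013,"ax":0,"ay":0,"az":0,"claw":0.024}]'
python3 sl.py
python3 - <<'E'
from h import *
import cv2
for n in("scene",):
    a=bot.snapshot(n)[:,:,::-1]; a=a[130:230,300:440]
    cv2.imwrite(f"pics/{n}8.png",cv2.resize(cv2.convertScaleAbs(a,alpha=1.7),None,fx=5,fy=5,interpolation=cv2.INTER_CUBIC))
E
```

```text
time: 18.62
eef_pos: [0.5267, 0.1111, 0.1267]
ee_rot: [-3.04, -0.379, -0.495]
wrist_force: [3.4, 1.5, -6.6]
width: 0.0288
(array([-0.9, -0.2, 14. ]), array([ 0.07, -0.14,  0.06])) [0.098 0.243 1.985 0.082 0.596 1.36 ]
[ 0.039  0.052 -0.03 ] [ 1.4 -0.7  7.5]
```

View pics/scene8.png

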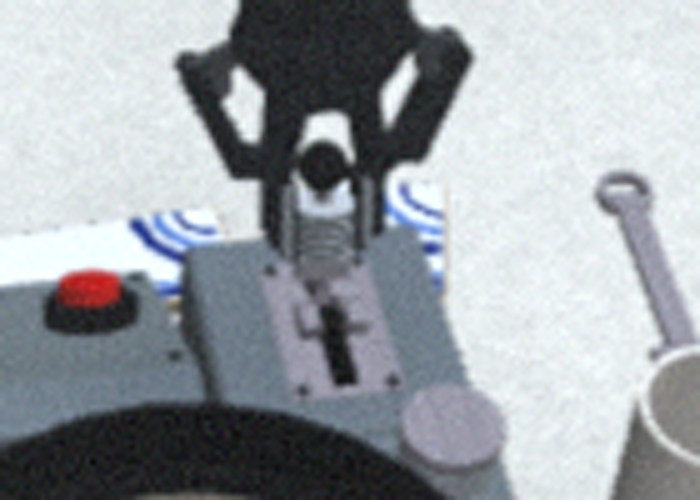

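Collar lifted 12.9 mm against about 7.5 N, held without slip. I'll start the swing with a small step.

```bash
python3 -m handwheel '[{"tx":0.0035,"ty":0,"tz":-0.0002,"ax":0,"ay":-2.5,"az":0,"claw":0.024},{"tx":0.007,"ty":0,"tz":-0.0001,"ax":0,"ay":-5,"az":0,"claw":0.024},{"tx":0.007,"ty":0,"tz":-0.0001,"ax":0,"ay":-5,"az":0,"claw":0.024}]'
python3 sl.py
```

```text
time: 19.05
eef_pos: [0.5332, 0.1128, 0.1285]
ee_rot: [-3.069, -0.383, -0.361]
wrist_force: [3.1, -0.7, -7.0]
width: 0.0289
(array([-6.6, -0.1, 14.2]), array([0.07, 4.91, 0.07])) [0.11  0.273 1.897 0.045 0.74  1.403]
[-0.119  0.07   0.057] [1.1 1.4 7.5]
```

```bash
python3 -m handwheel '[{"tx":0.007,"ty":0,"tz":0,"ax":0,"ay":-5,"az":0,"claw":0.024},{"tx":0.014,"ty":0,"tz":0.0009,"ax":0,"ay":-10,"az":0,"claw":0.024},{"tx":0.0208,"ty":0,"tz":0.0024,"ax":0,"ay":-15,"az":0,"claw":0.024},{"tx":0.0208,"ty":0,"tz":0.0024,"ax":0,"ay":-15,"az":0,"claw":0.024}]'
python3 sl.py
```

```text
time: 19.55
eef_pos: [0.5529, 0.1178, 0.1299]
ee_rot: [3.113, 0.387, -0.045]
wrist_force: [0.6, -0.2, -7.4]
width: 0.0288
(array([-23. ,  -0.1,  17.4]), array([ 0.06, 19.99,  0.03])) [ 0.138  0.402  1.64  -0.005  1.129  1.464]
[-0.047 -0.055  0.315] [0.8 0.3 7.4]
```

```bash
python3 -m handwheel '[{"tx":0.007,"ty":0,"tz":0.0003,"ax":0,"ay":-5,"az":0,"claw":0.024},{"tx":0.014,"ty":0,"tz":0.0012,"ax":0,"ay":-10,"az":0,"claw":0.024},{"tx":0.0195,"ty":0,"tz":0.0024,"ax":0,"ay":-14,"az":0,"claw":0.024},{"tx":0.023,"ty":0,"tz":0.0034,"ax":0,"ay":-16.6,"az":0,"claw":0.024},{"tx":0.023,"ty":0,"tz":0.0034,"ax":0,"ay":-16.6,"az":0,"claw":0.024}]'
sed -i 's/levT(-.32,.0663)/levT(.32,.0803)/' sl.py; python3 sl.py
python3 - <<'E'
from h import *
import cv2
for n in("scene","top"):
    a=bot.snapshot(n)[:,:,::-1]; a=a[130:260,200:400] if n=="top" else a[130:230,300:440]
    cv2.imwrite(f"pics/{n}9.png",cv2.resize(cv2.convertScaleAbs(a,alpha=1.7),None,fx=4,fy=4,interpolation=cv2.INTER_CUBIC))
E
```

```text
time: 20.18
eef_pos: [0.5741, 0.1231, 0.1259]
ee_rot: [3.039, 0.379, -0.488]
wrist_force: [-2.0, -1.5, -6.4]
width: 0.0287
(array([ 0.7, -0.1, -0.8]), array([ 0.07, -0.1 ,  0.05])) [ 0.158  0.58   1.366 -0.029  1.512  1.487]
[ 0.136 -0.057 -0.366] [-0.2  0.9  6.8]
```

View pics/scene9.png

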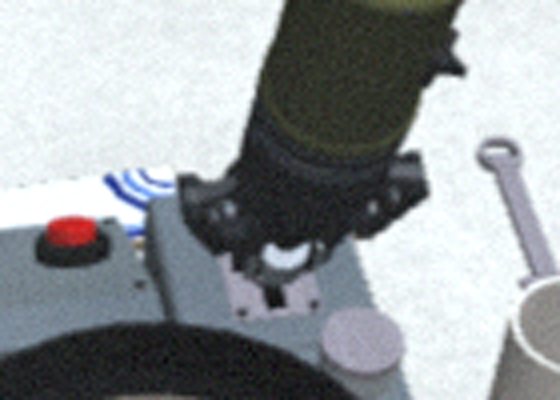

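The tool is at the run pose with no end-stop force yet. Nudging forward to seat the lever.

```bash
python3 -m handwheel '[{"tx":0.0015,"ty":0,"tz":0,"ax":0,"ay":-0.8,"az":0,"claw":0.024},{"tx":0.0025,"ty":0,"tz":0,"ax":0,"ay":-1.3,"az":0,"claw":0.024},{"tx":0.0025,"ty":0,"tz":0,"ax":0,"ay":-1.3,"az":0,"claw":0.024}]'
python3 sl.py
```

```text
time: 20.65
eef_pos: [0.5755, 0.1235, 0.1268]
ee_rot: [3.03, 0.377, -0.526]
wrist_force: [-6.3, -1.3, -6.3]
width: 0.0281
(array([-0.5, -0. ,  0.6]), array([0.08, 1.36, 0.01])) [ 0.159  0.595  1.342 -0.031  1.547  1.489]
[ 0.102 -0.665 -0.325] [-3.9 -0.3  8.1]
```

End stop felt. Releasing.

```bash
python3 -m handwheel '[{"tx":0,"ty":0,"tz":0,"ax":0,"ay":0,"az":0,"claw":0.035},{"tx":0,"ty":0,"tz":0,"ax":0,"ay":0,"az":0,"claw":0.045},{"tx":0,"ty":0,"tz":0,"ax":0,"ay":0,"az":0,"claw":0.052},{"tx":0,"ty":0,"tz":0,"ax":0,"ay":0,"az":0,"claw":0.052}]'
python3 sl.py
python3 -m handwheel '[{"tx":0,"ty":0,"tz":-0.015,"ax":0,"ay":0,"az":0,"claw":0.052},{"tx":0,"ty":0,"tz":-0.04,"ax":0,"ay":0,"az":0,"claw":0.052},{"tx":0,"ty":0,"tz":-0.07,"ax":0,"ay":0,"az":0,"claw":0.052},{"tx":0,"ty":0,"tz":-0.11,"ax":0,"ay":0,"az":0,"claw":0.052},{"tx":-0.03,"ty":0,"tz":-0.15,"ax":0,"ay":0,"az":0,"claw":0.052},{"tx":-0.09,"ty":0,"tz":-0.15,"ax":0,"ay":0,"az":0,"claw":0.052},{"tx":-0.15,"ty":0,"tz":-0.15,"ax":0,"ay":0,"az":0,"claw":0.052},{"tx":-0.15,"ty":0,"tz":-0.15,"ax":0,"ay":0,"az":0,"claw":0.052}]'
python3 - <<'E'
from h import *
import cv2
for n in("scene","top"):
    a=bot.snapshot(n)[:,:,::-1]; cv2.imwrite(f"pics/{n}10full.png",a); a=a[130:260,200:400] if n=="top" else a[130:230,260:440]
    cv2.imwrite(f"pics/{n}10.png",cv2.resize(cv2.convertScaleAbs(a,alpha=1.7),None,fx=4,fy=4,interpolation=cv2.INTER_CUBIC))
print(proj("scene",W(piv+.124*np.array([np.sin(.32),0,np.cos(.32)]))),proj("top",W(piv+.124*np.array([np.sin(.32),0,np.cos(.32)]))))
E
```

```text
time: 21.15
eef_pos: [0.5783, 0.1241, 0.1271]
ee_rot: [3.032, 0.377, -0.516]
wrist_force: [1.2, -0.6, -0.7]
width: 0.0522
(array([-3.1, -0.1,  1.8]), array([ 0.1 ,  1.01, -0.  ])) [ 0.159  0.595  1.339 -0.031  1.544  1.489]
[-0.046  0.172 -0.02 ] [1.2 0.9 0.4]
time: 22.15
eef_pos: [0.486, 0.1013, 0.3217]
ee_rot: [3.032, 0.376, -0.514]
wrist_force: [-0.2, -0.3, 0.1]
width: 0.0519
[371.49422162 187.13367144] [270.3071037  175.84883289]
```

View pics/scene10.png

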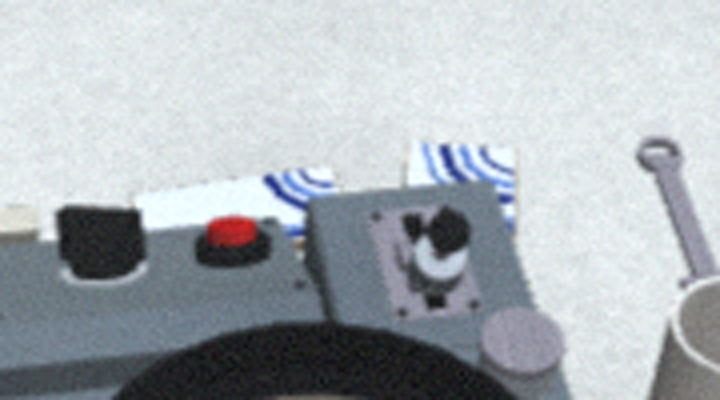

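View pics/top10full.png

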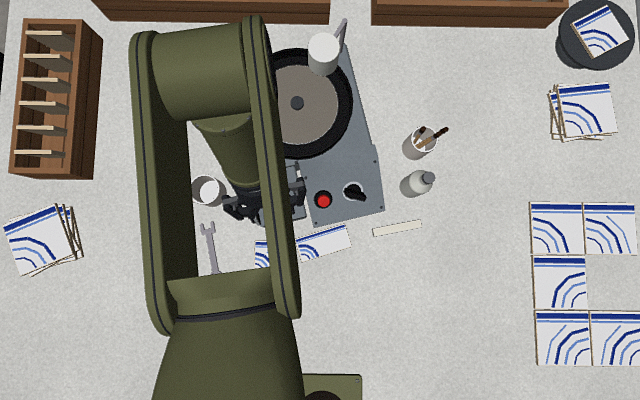

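View pics/scene10full.png

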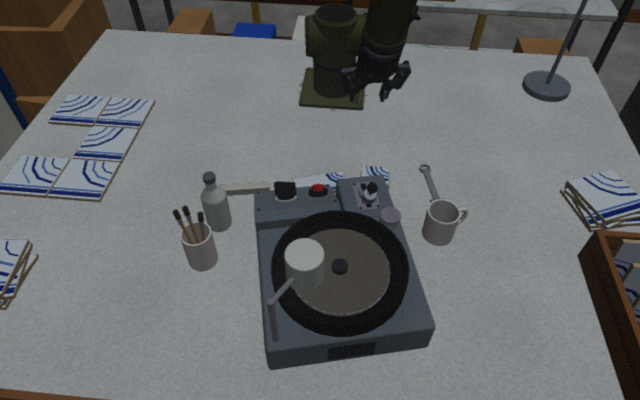

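The ball at (372.2,187.5) matches the prediction for run (371.5,187.1). Next, collar height and bystander shift.

Run:
```python
from h import *
import cv2
L=np.array([np.sin(.32),0,np.cos(.32)])
for r in(.082+.013,.082+.013+.014,.069,.083):print(r,((proj("scene",W(piv+r*L))-[340,170])*12).round(0))
a=cv2.imread("pics/scene10full.png");b=cv2.imread("pics/scene0.png")
cv2.imwrite("pics/z.png",cv2.resize(cv2.convertScaleAbs(a[170:215,340:400],alpha=1.7),None,fx=12,fy=12,interpolation=cv2.INTER_CUBIC))
d=cv2.absdiff(a,b).max(2);d=cv2.GaussianBlur(d,(3,3),0);m=(d>25).astype(np.uint8);k,l,s,c=cv2.connectedComponentsWithStats(m);print(s[1:][s[1:,4]>8])
a=cv2.imread("pics/top10full.png");b=cv2.imread("pics/top0.png");d=cv2.absdiff(a,b).max(2);d=cv2.GaussianBlur(d,(3,3),0);m=(d>25).astype(np.uint8);k,l,s,c=cv2.connectedComponentsWithStats(m);print(s[1:][s[1:,4]>8])
```

```text
0.095 [354. 271.]
0.109 [365. 240.]
0.069 [334. 327.]
0.083 [345. 297.]
[[ 342    0   79  103 3765]
 [ 517    0   67   75 2575]
 [ 355    7   13    7   68]
 [ 304   15   11   21  171]
 [ 303   39    4   11   31]
 [ 309   56    5    5   19]
 [ 359  157   12   20  150]
 [ 358  176   20   27  272]
 [ 273  179   23   17  232]]
[[     0      0    640    400 228213]
 [   201      0     11      1     11]
 [   571      5     59     54   1790]
 [   318    195     12     12    114]]
```

View pics/z.png

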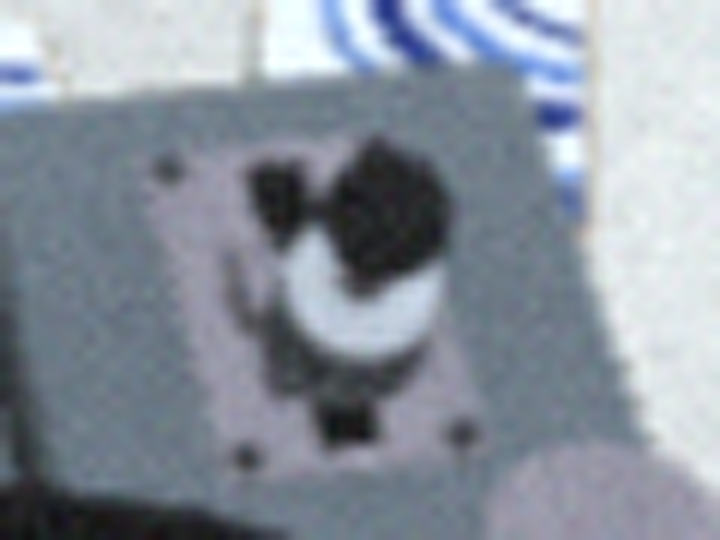

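Collar disc centre (~365,288) fits the down prediction (354,271), not the lifted one (365,240). The scene differences are only arm, lever and selector. Handing in.

```bash
python3 -c "
from plant import bot
print(bot.get_obs()['time']);print(bot.close_job())"
```

```text
22.25
the job is handed in; nothing more can be done
None
```

The bench lap is set as asked and the job was handed in at 22.25 s. The hand-in itself reports no verdict, so what follows is what my own checks showed.

- **Selector:** It started six clicks from the stop. I turned it anticlockwise in two grips, regripping halfway because of the last joint's range, until the wrist moment rose to 1.15 N m at the end stop. I then turned it 120° clockwise. In the top view the bar tip is at (629,262), against (629,260) predicted for 2.094 rad.
- **Lever:** I lifted the collar about 13 mm and held it against the spring at 7 to 8 N. I swung the lever over the hump without a jam until I felt the end stop, then let go. The ball is within 1 px of where the run position should put it.
- **Collar:** It looks fully down. Its top disc is nearer the "down" prediction than the "lifted" one, though about 1.5 px off. This is the least exact check.
- **Surroundings:** Comparing the scene view before and after showed changes only at the arm, lever and selector, so no bystander moved and the stop button looks untouched. The arm hid part of the top view at the end, so I did not check bystanders there. The gripper was well clear, with about zero wrist force.

One move was refused early on because I had left out the gripper value. Nothing moved, and I sent it again.

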